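Lock the shaker's hold-down bar with its hairpin clip

ROBOT

A 7-joint arm with a two-finger parallel gripper is mounted at the origin on the work surface. World frame = base frame: x ahead of the robot, y to its left, z up, the work surface at z = 0. Lengths are in mm, angles in rad, forces in N, time in s.
With the tool pointing down it reaches from about 400 to 850 mm from the base axis. Payload 4.5 kg.
Tool frame: the origin (TCP) lies midway between the tips of the shut fingers; the grasp point (between the pads) lies behind it (tcp_to_grasp is the z of the grasp point in the tool frame, in mm); z points along the fingers, y is the line along which they close (so a half turn about z gives the same grasp; the last joint's range is limited). The gripper opens to 85 mm and grips with 20 to 120 N. Pads are 22 mm wide; open, the fingers measure 114 mm over their backs; the gripper's body (76 mm by 85 mm) begins 54 mm behind the grasp point. The pads swing forward as they close: fully open they stand 13 mm farther back than shut.
Start: joints at [1.384, 0.689, -0.195, 1.565, 0.157, 0.902, -0.215], TCP at [136.909, -609.844, 231.317] pointing down, gripper open.
Joint ranges: [-3.01, 3.01], [-0.46, 2.08], [-1.47, 1.51], [0.13, 2.56], [-1, 4.14], [0.04, 2.09], [-2.66, 2.66]. Speed limits (rad/s): [2.57, 2.57, 3.14, 3.14, 3.14, 3.14, 3.14].

INTERFACE

Orientations are given as a 3x3 rotation matrix whose columns are the frame's x, y, z axes.
In Python, from workcell import observe, grab_frame, camera_params, hand_in, tcp_to_grasp gives the robot as it stands.
- The arm moves only by the shell command python3 -m pendant 'ROWS'. ROWS is JSON, a list that holds one entry, the list of rows, each a list of 5 numbers: the shift along the tool's x, y, z in mm, then the turn about the tool's z in degrees, then the opening, from -1 (shut) to 1 (fully open). A call has 1 to 12 rows; each row shifts and turns the commanded pose from where the row before left it, along the tool's axes as they then stand; what a row does not reach is not made up. A row lasts 1/12 s, in which the tool goes at most 41.7 mm and 7.16 degrees, less where a joint would pass 70% of its speed; a pose out of reach is approached as far as the arm can. A call is refused whole if a number of a shift passes 41.7 or a number of a turn 7.16, either way. A call with a gripper value outside its range is refused whole. The fingers move at their own pace and stop on an object; the grip force is fixed at half the most. Time passes only in rows, so rows that do not move let the fingers close. It gives the time, the measured TCP pose, the force, the opening and the grip force at its end, in the units of the state.
- observe(): the state, without advancing time (a new reading comes with each control period).
- grab_frame(name): name is "side" or "top"; returns (picture, depth): 480x640x3 uint8, blue, green, red; 480x640 float32, mm along the optical axis (not along the pixel's ray), 0 where there is no reading.
- camera_params(name): a dict with "fx", "fy", "cx", "cy" (pixels), "dist" ([k1, k2, p1, p2, k3] as OpenCV has them; the pictures are not rectified), "extrinsics" (4x4, takes a point from world to camera coordinates). Camera axes: x right, y up, looking along -z (the intrinsics and any distortion apply to the point x, -y, -z); pixel columns grow to the right and rows downward; lengths in mm; the calibration is good to about 2 mm. A picture is of the moment at which its call begins. camera_params takes no time and is no camera call.
- hand_in(): hands the job in; it is judged then, once.
The state is a dict: "clock": time; "q": joint angles; "qd": joint speeds; "joint_efforts": joint torques, N m; "tcp_pos": TCP position; "eef_rot": TCP orientation; "contact_force": force on the tool from outside, world axes, zero at the start; "torque": the same for the moment, N m; "opening": opening from 0.0 (shut) to 1.0 (fully open); "grasp_force": force on a finger pad.
Only numpy, scipy, OpenCV 4.12 (cv2) and the standard library are available. Lean on these libraries where they do the work, as an engineer would, in place of code of your own. Each camera call takes 0.05 s, during which the arm holds its last target. There are 200 camera calls.

TASK

Secure the dishes on the yellow shaker: push the hold-down bar fully down so that the locking post comes through its fork, then take the red-handled hairpin clip from its tray, lay it flat on the bar's pad and slide it mouth first around the post's shank, under the bulge, until it snaps fully home against its nose, then let go of it. The post is adjustable, so feel for the snap and the stop; do not force the clip against the post or the bar (never more than 20 N), and leave the dishes and everything else where they are.

Things in the scene. Friction and masses are not known exactly. Their poses are not given: they have to be found in the camera images.
- shaker: yellow bench shaker, 200 mm (x) by 230 mm (y), fixed to the bench; its flat platform is 85 mm above the bench. Origin under its centre; at yaw 0 x points away from the robot; y points towards the bar's hinge. A black control panel projects 40 mm on its -x side, 40 mm high.
- bar (a joint): hinge angle (rad) of the aluminium hold-down bar: 0 fully down on its stop, grows as the free end rises. Hinge axis along shaker x at shaker (0, 95, 123) mm. The bar is 24 mm wide, 6 mm thick, reaches 197 mm towards shaker -y and ends in a forked pad. The hinge is stiff (0.3 N m) and stays where it is left.
- bar_press (a point): blue spot, 24 mm across, on the top face of the bar, 110 mm from the hinge axis: push down here with a few newtons to lower the bar. Moves with the bar; when the bar is down it is at shaker (0, -15, 126) mm.
- bar_pad (a point): middle of the top face of the pad at the bar's free end, a flat shelf 145 mm (x) by 52 mm (y) on which the clip is slid. When the bar is down this point is at shaker (-32.5, -76, 126) mm: the pad reaches from x = -105 to +40 mm. A slot, x = -18 to +18 mm, open to -y, lets the post through.
- neck (a point): nominal place of the upright steel locking post, level with the top face of the lowered bar, at shaker (0, -78, 126) mm; axes as the shaker's. The post itself was clamped up to 8 mm either way from here along shaker x, differently each time: feel for it. Its shank, 12 mm thick, is bare for 9 mm above this level; there the bulge begins. Push the clip along shaker +x.
- bulge (a point): nominal top centre of the post's bulge, 21 mm above the neck point (the post stands up to 8 mm off along shaker x). The bulge is 12 mm high and 19 mm across, its underside widening over the lowest 4 mm.
- clip: hairpin spring clip lying flat: two 5 mm steel wire arms on a red grip. Origin at its underside, centre of its seat for the shank; x points out of the mouth (the way it is pushed), z up. Arms end at x = +26 mm, mouth 27 mm wide inside; throat 5 mm wide at x = +8 mm; a solid nose at x = -6.4 mm stops the shank. 37 mm wide overall, 50 to 85 g.
- clip_grip (a point): middle of the clip's red upright tab, at clip (-40, 0, 19) mm: grasp here across clip y. The tab is 28 mm long in x, 12 mm thick in y, its top 34 mm above the clip's underside; the base below it is 18 mm wide, 6 mm high.
- clip_throat (a point): middle of the throat, at clip (8, 0, 2.5) mm. The sprung arms open here. The push rises to about 3 to 13 N until the throat is over the shank, drops suddenly as it snaps past, rises a little as the shank pushes the green tongue back, then the nose meets the shank hard: stop there. More than 20 N on shaker, post or bar spoils the clip.
- clip_tongue (a joint): how far (m) the small green sprung tongue in the clip's nose is pushed in: 0 free (tip at clip x = -2 mm), 0.003 to 0.0045 when the shank is fully home. Its spring is weak, 0.1 N per mm.
- clip_tray: low steel tray, 150 by 120 mm, walls 10 mm high, floor 3 mm above the bench, fixed; the clip lies in it. Origin under its centre.
- spare_tray: identical fixed tray with the spare parts; the two trays may stand either way round, left and right of the shaker.
- dish_low: lower of two closed clear Petri dishes, 90 mm across and 16 mm high, stacked on the middle of the shaker platform under the bar; origin under its centre. Leave alone.
- dish_high: upper Petri dish of the same stack; its top is 3 mm below the lowered bar. Leave alone.
- bench_dish: another Petri dish lying on the bench at the far side. Leave alone.
- reagent: closed amber bottle, 60 mm across, 130 mm high, at the far side. Leave alone.
- beaker: white beaker, 66 mm across, 80 mm high, at the far side. Leave alone.
- spacer: loose brass spacer ring, 36 mm across, 10 mm high, in the other tray. Leave alone.
- thumb_nut: loose black thumb nut, 30 mm across, 18 mm high, in the other tray. Leave alone.

How it is judged (in metres and radians):
On the way, in this order (a step that is already met when the one before it is completed fails the run):
1. the hold-down bar is fully down (value of joint bar below 0.04 rad), for 0.2 s.
2. the clip is snapped home on the post, flat on the lowered bar (value of joint clip_tongue above 0.0025 m and x of clip in the frame of neck between -0.011 and 0.011 m and y of clip in the frame of neck between -0.004 and 0.004 m and z of clip in the frame of neck between -0.002 and 0.004 m and angle between clip's own z axis and vertical below 0.12 rad and value of joint bar below 0.04 rad), for 0.2 s.
At the end, for the whole second after the job is handed in: The bar is down (within 0.04 rad of its stop) and the clip sits fully home on the post, let go and at rest: its tongue pushed in by more than 2.5 mm, its origin within 11 mm in x and 4 mm in y of the nominal neck point, its underside -2 to 4 mm above the bar's top face, level within 0.12 rad (all of step 2 and linear speed of clip below 0.02 m/s); the robot touches nothing.
It fails at once if the clip is pressed against the shaker, its post or its bar with more than 20 N (contact force between clip and shaker above 20 N).
It fails at once if a dish or another bystander is moved by more than 15 mm (distance of any of spacer, thumb_nut, dish_low, dish_high, bench_dish, reagent, beaker from where it was at the start of the episode above 0.015 m).
It also fails if it takes over 67 s, if anything falls off the work surface, if the arm or the gripper's body presses on something with over 40 N, if the wrist force passes 120 N, or if a joint passes its speed limit or range.

## Working session

There is one attempt and no reset: what is moved stays moved. The work goes in short steps, Python scripts to look and compute and a shell command to move; the robot and the scene stay as the last step left them, time stands still between calls to the robot, and variables do not carry over. Pictures are saved under pics/ and viewed, at most 10 in all, crops included, and the job is handed in when it is done.

```bash
ls; mkdir -p pics; python3 - <<'E'
from workcell import *
import cv2,numpy as np
print(observe(),tcp_to_grasp)
for n in("top","side"):
    p,d=grab_frame(n); cv2.imwrite(f"pics/{n}0.png",p); np.savez(f"{n}0.npz",p=p,d=d); print(n,camera_params(n))
E
```

```text
pics
{'clock': 0.0, 'q': array([ 1.383822  ,  0.6900068 , -0.19452482,  1.56639836,  0.15733356,
        0.90248579, -0.21511182]), 'qd': array([ 0.00058402,  0.0005638 ,  0.00086691,  0.00111925,  0.00048473,
        0.00174477, -0.00108262]), 'joint_efforts': array([-2.35340731e-04, -5.39609313e+01, -1.26637816e+00, -1.58542550e+01,
        9.09157709e-03,  9.51471040e-03, -1.09515281e-05]), 'tcp_pos': array([ 136.66508805, -609.18365304,  230.45561871]), 'eef_rot': array([[ 9.75704377e-01,  2.19090502e-01, -5.66923232e-04],
       [ 2.19091181e-01, -9.75702700e-01,  1.81521302e-03],
       [-1.55452597e-04, -1.89531916e-03, -9.99998192e-01]]), 'contact_force': array([-0.71455793,  0.33923748,  0.23881698]), 'torque': array([-0.01818734, -0.0308107 ,  0.03257375]), 'grasp_force': 0.0, 'opening': 0.9966070331486484} -18.700000000000003
top {'fx': 495.68892324971415, 'fy': 495.68892324971415, 'cx': 324.03979982955644, 'cy': 236.62589336277958, 'dist': array([-0.06145559,  0.        ,  0.        ,  0.        ,  0.        ]), 'extrinsics': array([[ 2.15698982e-02, -9.99598056e-01, -1.83974427e-02,
         1.92200484e+00],
       [ 9.91034005e-01,  1.89508910e-02,  1.32259081e-01,
        -6.33095622e+02],
       [-1.31857273e-01, -2.10853062e-02,  9.91044434e-01,
        -9.96327689e+02],
       [ 0.00000000e+00,  0.00000000e+00,  0.00000000e+00,
         1.00000000e+00]])}
side {'fx': 506.5748613776525, 'fy': 506.5748613776525, 'cx': 317.20648180228693, 'cy': 240.3069755687509, 'dist': array([-0.02151038,  0.        ,  0.        ,  0.        ,  0.        ]), 'extrinsics': array([[ 9.47615560e-01, -3.19359951e-01,  5.82857792e-03,
        -5.68445889e+02],
       [ 1.43876143e-01,  4.43063704e-01,  8.84869600e-01,
        -2.01224510e+02],
       [-2.85174344e-01, -8.37677608e-01,  4.65802338e-01,
        -8.16210330e+02],
       [ 0.00000000e+00,  0.00000000e+00,  0.00000000e+00,
         1.00000000e+00]])}
```

View pics/top0.png

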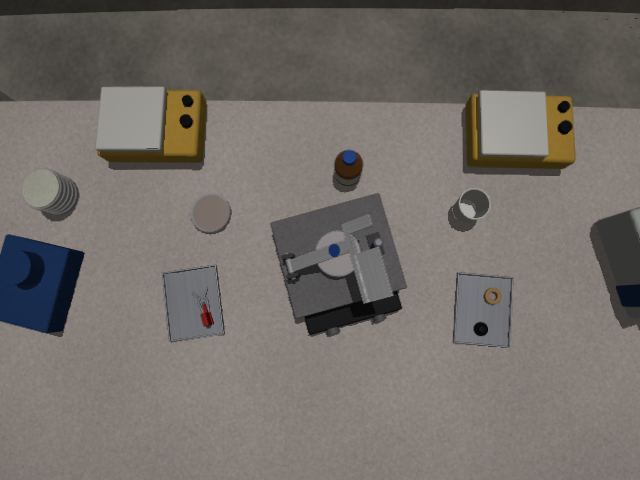

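View pics/side0.png

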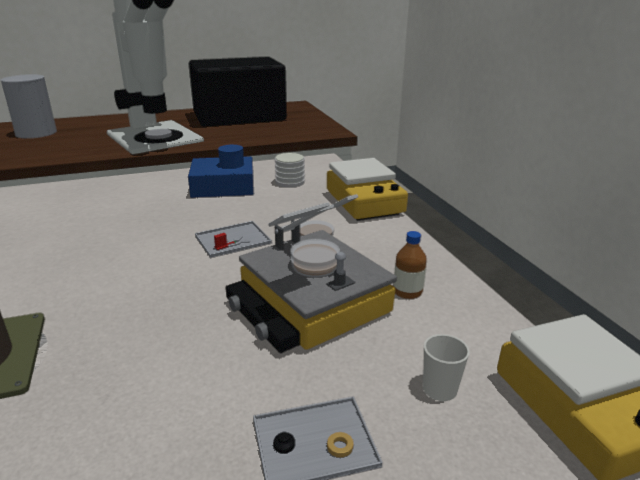

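The top view shows the shaker near pixel (338,255), with the bar raised and its blue spot near (334,251). The post is at (378,243). The clip is in the left tray at (207,316), with its mouth pointing up the image. In the side view the post is at (340,262), and the spare parts are in the nearer tray.

```bash
cat > h.py <<'E'
import numpy as np,cv2
from workcell import *
def K(c): return np.array([[c["fx"],0,c["cx"]],[0,c["fy"],c["cy"]],[0,0,1.]])
def rays(n,uv):
    c=camera_params(n); E=c["extrinsics"]
    u=cv2.undistortPoints(np.asarray(uv,float).reshape(-1,1,2),K(c),np.array(c["dist"])).reshape(-1,2)
    d=np.c_[u[:,0],-u[:,1],-np.ones(len(u))]@E[:3,:3]
    return -E[:3,:3].T@E[:3,3], d          # origin, directions (unit optical depth)
def onplane(n,uv,z):
    o,d=rays(n,uv); return o+d*((z-o[2])/d[:,2])[:,None]
def cloud(n,d):
    v,u=np.mgrid[:480,:640]; o,r=rays(n,np.c_[u.ravel(),v.ravel()])
    P=o+r*d.reshape(-1,1); P[d.ravel()==0]=np.nan
    return P.reshape(480,640,3)
def two(ua,ub):
    A,b=np.zeros((3,3)),np.zeros(3); L=[]
    for n,uv in(("top",ua),("side",ub)):
        o,d=rays(n,[uv]); d=d[0]/np.linalg.norm(d[0]); M=np.eye(3)-np.outer(d,d); A+=M;b+=M@o; L.append((o,d))
    p=np.linalg.solve(A,b); return p,[np.linalg.norm(np.cross(p-o,d)) for o,d in L]
E
python3 - <<'E'
from h import *
for n in("top","side"):
    f=np.load(n+"0.npz");p=f["p"].astype(int);P=cloud(n,f["d"]);b,g,r=p[...,0],p[...,1],p[...,2]
    near=(abs(P[...,0]-640)<180)&(abs(P[...,1])<180)
    plat=near&(abs(P[...,2]-85)<5)&(abs(r-b)<25)
    Q=P[plat]; print(n,"plat",plat.sum(),np.median(Q[:,2]))
    m=cv2.morphologyEx(plat.astype(np.uint8),cv2.MORPH_OPEN,np.ones((3,3)))
    vu=np.argwhere(m); Q=onplane(n,vu[:,::-1],85)[:,:2].astype(np.float32)
    print(cv2.minAreaRect(Q),Q.min(0),Q.max(0))
    blue=near&(b>120)&(r<70)&(P[...,2]>100)&(P[...,2]<260)
    k,l,s,c=cv2.connectedComponentsWithStats(blue.astype(np.uint8))
    for i in range(1,k):
        if s[i,4]>8: print(" blue",c[i],s[i,4],np.median(P[l==i],0))
    red=(r>100)&(g<60)&(b<60)&(P[...,1]>150)&(P[...,1]<400)&(P[...,2]<60)
    k,l,s,c=cv2.connectedComponentsWithStats(red.astype(np.uint8))
    for i in range(1,k):
        if s[i,4]>8: print(" red",c[i],s[i],np.median(P[l==i],0))
    x0,y0,w,h=((155,255,80,95) if n=="top" else (185,215,95,45)); cv2.imwrite(f"pics/c_{n}.png",cv2.resize(f["p"][y0:y0+h,x0:x0+w],None,fx=7 if n=="side" else 6,fy=7 if n=="side" else 6,interpolation=2))
    hi=near&(P[...,2]>88); Q=P[hi]; print(" high",hi.sum(),np.percentile(Q[:,2],[5,50,95,100]))
E
python3 - <<'E'
import cv2,numpy as np
t=cv2.resize(cv2.imread('pics/top0.png')[255:350,155:235],None,fx=6,fy=6,interpolation=2)
s=cv2.resize(cv2.imread('pics/top0.png')[190:340,265:415],None,fx=3.8,fy=3.8,interpolation=2)[:570]
t=cv2.copyMakeBorder(t[:570,:230*2],0,0,0,0,0)[:570,120:340]
cv2.imwrite('pics/c1.png',np.hstack([s,t]))
E
```

```text
top plat 7224 85.0714009736248
((591.7640380859375, -13.6475830078125), (199.69082641601562, 227.90396118164062), 16.857261657714844) [ 466.4139 -148.5084] [718.6184  119.47983]
 blue [349.48 159.72] 25 [773.72431136 -32.7271542  130.88014124]
 red [204.02531646 316.10126582] [201 304   7  22  79] [460.10212359 262.94440637  35.7201097 ]
 red [211. 319.] [210 315   3   9   9] [455.20479933 253.61789184   7.39713914]
 high 5015 [ 88.71174175 165.373485   236.7641215  243.71901071]
side plat 5383 84.80923214739965
((589.6616821289062, -15.840576171875), (202.49398803710938, 233.75059509277344), 16.512069702148438) [ 462.96744 -154.37468] [716.7329  122.51895]
 blue [413.32258065 233.85483871] 62 [779.34549355 -31.31359645 129.8887015 ]
 red [219.76923077 234.84615385] [214 233  12   5  26] [454.88550406 260.93630754  36.46854787]
 red [224.625 245.   ] [217 242  17   7  24] [463.09368286 260.36403195   8.37568386]
 high 3562 [ 89.8250868  116.61495154 235.69831363 240.33255786]
```

View pics/c1.png

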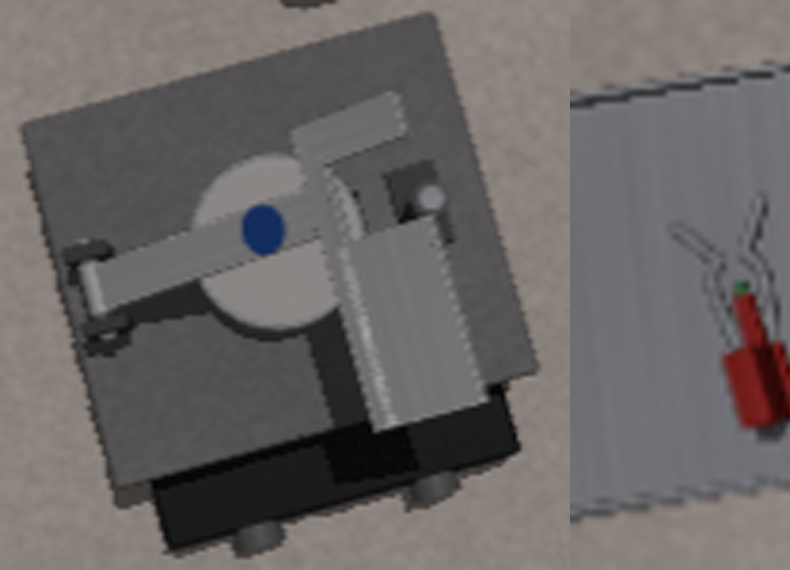

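```bash
python3 - <<'E'
from h import *
yaw=np.radians(16.7);R=np.array([[np.cos(yaw),-np.sin(yaw)],[np.sin(yaw),np.cos(yaw)]]);C=np.array([590.7,-14.7])
print("neck nominal",C+R@[0,-78],"press",C+R@[0,-15],"hinge",C+R@[0,95])
for n in("top","side"):
    f=np.load(n+"0.npz");p=f["p"].astype(int);P=cloud(n,f["d"]);b,g,r=p[...,0],p[...,1],p[...,2]
    S=np.einsum('ij,...i->...j',R,P[...,:2]-C)   # shaker frame
    blue=(b>r+40)&(b>g+30)&(P[...,2]>120)&(abs(S[...,0])<40)&(abs(S[...,1])<60)
    print(n,"blue",blue.sum(),np.median(S[blue],0),np.median(P[blue],0))
    post=(abs(S[...,0])<22)&(abs(S[...,1]+78)<22)&(P[...,2]>128)&(P[...,2]<155)
    k,l,s,c=cv2.connectedComponentsWithStats(post.astype(np.uint8))
    for i in range(1,k):
        if s[i,4]>6:
            Q=np.c_[S[l==i],P[l==i][:,2]];print(" post",s[i],c[i],Q.min(0),Q.max(0),np.median(Q,0))
    m=(r>80)&(g<r*.5)&(b<r*.5)&(abs(P[...,0]-465)<60)&(abs(P[...,1]-260)<50)
    Q=P[m]; t=Q[Q[:,2]>30]; print(" tab top",len(t),t[:,2].mean(),cv2.minAreaRect(t[:,:2].astype(np.float32)))
    gr=(g>r+20)&(g>b+15)&(abs(P[...,0]-480)<50)&(abs(P[...,1]-260)<60)
    print(" green",gr.sum(),P[gr].mean(0) if gr.any() else None)
    # red at z 3..12 and wires (top)
    w=(np.nan_to_num(P[...,2])>5)&(P[...,2]<14)&(abs(P[...,0]-480)<50)&(abs(P[...,1]-260)<35)
    print(" low pts",w.sum(),m.sum())
print("armtips",onplane("top",[[192.5,293],[207,287.8],[203.5,303]],7))
f=np.load("top0.npz");P=cloud("top",f["d"]);t=(np.abs(P[...,0]-480)<110)&(np.abs(P[...,1]-275)<90)
E
```

```text
neck nominal [613.11412055 -89.4101546 ] press [595.0104078  -29.06733742] hinge [563.40075061  76.29313701]
top blue 112 [0.97852652 8.55764361] [589.38414101  -6.54003872 190.67076994]
 post [374 238   9   9  65] [377.87692308 241.93846154] [ -9.96275818 -85.37419521 140.73170864] [  6.39994186 -69.06060707 150.68793752] [ -1.74945949 -76.5226819  145.74758091]
 tab top 64 36.658589313778464 ((455.3924865722656, 260.60382080078125), (26.346460342407227, 11.284038543701172), 19.580902099609375)
 green 2 [489.89575967 272.20440291   8.07593386]
 low pts 334 107
side blue 0 [nan nan] [nan nan nan]
 post [335 252  11  13 105] [340.02857143 257.6       ] [-11.60220497 -84.32327891 128.18887122] [  5.33215704 -67.96122598 148.14766524] [ -5.08106178 -78.55037246 142.62286309]
 tab top 38 35.827603254352255 ((454.47320556640625, 260.7919006347656), (25.267147064208984, 11.982856750488281), 15.357215881347656)
 green 2 [489.72463447 274.50085842   7.18600628]
 low pts 235 92
armtips [[509.61760852 296.41481043   7.        ]
 [521.54316329 265.35624357   7.        ]
 [488.8495283  271.34705971   7.        ]]
  return _methods._mean(a, axis=axis, dtype=dtype,
  ret = um.true_divide(
```

```bash
python3 -m pendant '[[[0,0,-40,-4,-1],[0,0,-40,0,-1],[25,-17.5,0,0,-1],[25,-17.5,0,0,-1],[25,-17.5,0,0,-1],[25,-17.5,0,0,-1],[25,-17.5,0,0,-1],[25,-17.5,0,0,-1],[25,-17.5,0,0,-1],[25,-17.5,0,0,-1],[25,-17.5,0,0,-1],[25,-17.5,0,0,-1]]]'
python3 -m pendant '[[[25,-17.5,0,0,-1],[25,-17.5,0,0,-1],[25,-17.5,0,0,-1],[25,-17.5,0,0,-1],[25,-17.5,0,0,-1],[25,-17.5,0,0,-1],[25,-17.5,0,0,-1],[25,-17.5,0,0,-1],[25,-17.5,0,0,-1],[25,-17.5,0,0,-1],[25,-17.5,0,0,-1],[0,0,0,0,-1]]]'
```

```text
clock: 1.1
tcp_pos: [326.7, -369.1, 311.1]
eef_rot: [[0.958, 0.286, -0.001], [0.286, -0.958, 0.0], [-0.0, -0.001, -1.0]]
contact_force: [0.0, -0.4, 0.4]
opening: -0.004
grasp_force: 0.0
clock: 2.1
tcp_pos: [538.2, -99.8, 311.1]
eef_rot: [[0.955, 0.296, 0.003], [0.296, -0.955, 0.005], [0.005, -0.004, -1.0]]
contact_force: [-0.3, 0.3, 0.3]
opening: -0.0
grasp_force: 0.0
```

```bash
python3 -m pendant '[[[25,-17,0,0,-1],[25,-17,0,0,-1],[25,-17,0,0,-1],[0,0,30,0,-1],[0,0,30,0,-1],[0,0,25,0,-1],[0,0,0,0,-1],[0,0,0,0,-1]]]'; python3 -m pendant '[[[0,0,8,0,-1],[0,0,8,0,-1],[0,0,8,0,-1],[0,0,8,0,-1],[0,0,8,0,-1],[0,0,8,0,-1]]]'
```

```text
clock: 2.77
tcp_pos: [590.8, -37.2, 225.3]
eef_rot: [[0.958, 0.287, -0.003], [0.287, -0.958, -0.0], [-0.003, -0.001, -1.0]]
contact_force: [-0.2, 0.6, 1.4]
opening: -0.002
grasp_force: 0.0
clock: 3.27
tcp_pos: [591.8, -36.9, 177.6]
eef_rot: [[0.958, 0.287, 0.0], [0.287, -0.958, 0.0], [0.0, -0.0, -1.0]]
contact_force: [0.3, -1.5, 0.5]
opening: 0.003
grasp_force: 0.4
```

```bash
python3 -m pendant '[[[1,0,8,0,-1],[1,-1,8,0,-1],[1,-1,8,0,-1],[1,-1,8,0,-1],[1,-1,8,0,-1]]]'; python3 -m pendant '[[[0,0,4,0,-1],[0,0,2,0,-1],[0,0,2,0,-1],[0,0,1,0,-1],[0,0,0,0,-1]]]'
```

```text
clock: 3.68
tcp_pos: [595.5, -31.5, 137.4]
eef_rot: [[0.958, 0.287, -0.0], [0.287, -0.958, -0.0], [-0.0, -0.0, -1.0]]
contact_force: [-0.0, -0.9, 1.2]
opening: 0.001
grasp_force: 0.4
clock: 4.1
tcp_pos: [595.4, -31.7, 129.3]
eef_rot: [[0.958, 0.287, 0.0], [0.287, -0.958, 0.0], [0.0, 0.0, -1.0]]
contact_force: [-0.5, 0.3, 0.4]
opening: 0.002
grasp_force: 0.0
```

```bash
python3 -m pendant '[[[0,0,1,0,-1],[0,0,1,0,-1],[0,0,0,0,-1]]]'; python3 - <<'E'
from h import *
p,d=grab_frame("side"); cv2.imwrite("pics/s1.png",cv2.resize(p[150:350,190:450],None,fx=3,fy=3,interpolation=2))
E
```

```text
clock: 4.35
tcp_pos: [595.7, -31.8, 127.4]
eef_rot: [[0.958, 0.286, 0.001], [0.286, -0.958, -0.0], [0.001, 0.0, -1.0]]
contact_force: [-0.2, -0.1, 0.8]
opening: 0.003
grasp_force: 0.0
```

View pics/s1.png

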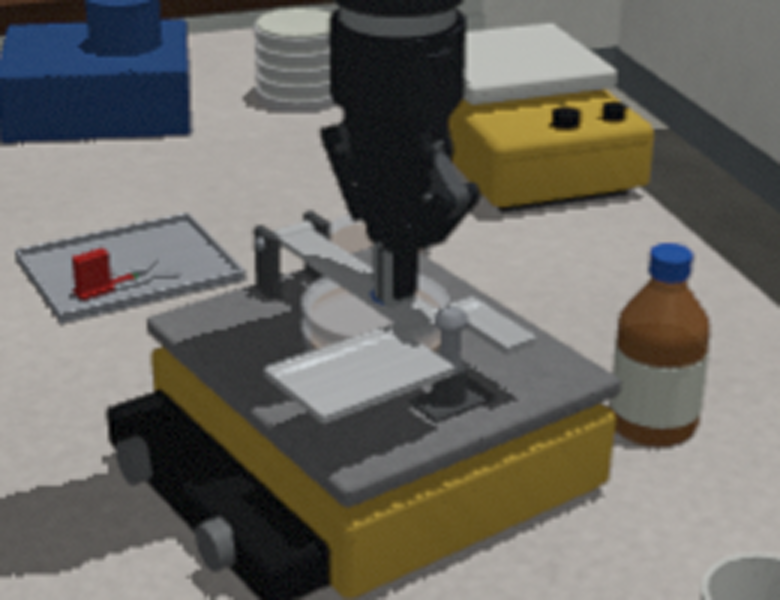

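The bar is almost down and the post stands through its fork, with the bulge at crop pixel (452,318). I'll keep pressing until I feel the stop.

```bash
for i in 1; do python3 -m pendant '[[[0,0,1,0,-1],[0,0,1,0,-1],[0,0,0,0,-1],[0,0,0,0,-1]]]'; done; python3 -m pendant '[[[0,0,1,0,-1],[0,0,1,0,-1],[0,0,0,0,-1],[0,0,0,0,-1]]]'
```

```text
clock: 4.73
tcp_pos: [595.7, -31.8, 126.1]
eef_rot: [[0.958, 0.286, 0.001], [0.286, -0.958, -0.0], [0.001, 0.001, -1.0]]
contact_force: [-1.6, -0.2, 6.0]
opening: 0.001
grasp_force: 3.2
clock: 5.07
tcp_pos: [595.7, -31.9, 125.9]
eef_rot: [[0.958, 0.286, 0.001], [0.286, -0.958, -0.001], [0.001, 0.001, -1.0]]
contact_force: [-5.4, -0.8, 18.7]
opening: -0.001
grasp_force: 10.0
```

```bash
python3 -m pendant '[[[0,0,-10,0,-1],[0,0,-40,-2.1,-1],[0,0,-40,0,-1],[0,0,-20,0,-1],[-4,-32,0,0,0],[-4,-32,0,0,0],[-4,-32,0,0,0],[-4,-32,0,0,0],[-4,-32,0,0,0],[-4,-32,0,0,0],[-4,-32,0,0,0],[-4,-32,0,0,0]]]'; python3 -m pendant '[[[-4,-32,0,0,0],[-3,-32,0,0,0],[0,0,0,0,0],[0,0,0,0,0],[0,0,0,0,0]]]'
python3 - <<'E'
from h import *
R=np.array([[np.cos(y:=np.radians(16.7)),-np.sin(y)],[np.sin(y),np.cos(y)]]);C=np.array([590.7,-14.7])
for n in("top","side"):
    p,d=grab_frame(n); np.savez(n+"1.npz",p=p,d=d); P=cloud(n,d)
    S=np.einsum('ij,...i->...j',R,P[...,:2]-C)
    post=(abs(S[...,0])<25)&(abs(S[...,1]+78)<25)&(P[...,2]>130)&(P[...,2]<155)
    Q=S[post];print(n,"post",post.sum(),Q.min(0),Q.max(0),np.argwhere(post).mean(0)[::-1])
    bar=(abs(S[...,0]+20)<100)&(S[...,1]<-40)&(S[...,1]>-115)&(abs(P[...,2]-126)<8)
    Q=S[bar];print(" pad",bar.sum(),np.median(P[bar][:,2]),np.percentile(Q,[0,1,99,100],axis=0).round(1).tolist())
    vu=np.argwhere(bar);Q=onplane(n,vu[:,::-1],126)[:,:2].astype(np.float32);print(cv2.minAreaRect(Q))
E
```

```text
clock: 6.07
tcp_pos: [482.0, 201.7, 233.4]
eef_rot: [[0.947, 0.321, 0.0], [0.321, -0.947, 0.0], [0.0, 0.0, -1.0]]
contact_force: [0.4, 0.3, 1.1]
opening: 0.5
grasp_force: 0.0
clock: 6.48
tcp_pos: [455.9, 258.0, 233.2]
eef_rot: [[0.947, 0.321, 0.0], [0.321, -0.947, -0.001], [-0.0, 0.001, -1.0]]
contact_force: [0.5, 0.1, 0.2]
opening: 0.501
grasp_force: 0.0
top post 69 [-18.58666325 -89.52313463] [ 22.46882339 -57.68990005] [377.79710145 241.98550725]
 pad 1884 126.10122229761208 [[-103.3, -100.8], [-102.2, -99.7], [40.1, -41.6], [41.8, -40.3]]
((581.3397216796875, -90.63033294677734), (145.02670288085938, 60.53410720825195), 16.717161178588867)
side post 100 [-10.85156284 -84.56391031] [  4.41974603 -67.26344291] [340.  257.3]
 pad 1526 125.66871407151967 [[-105.1, -100.6], [-103.5, -99.4], [39.8, -40.7], [42.7, -40.1]]
((579.5491943359375, -93.63859558105469), (148.72459411621094, 65.44801330566406), 16.752071380615234)
```

```bash
python3 -m pendant '[[[0,-1.5,40,0,0],[0,-1.5,40,0,0],[0,0,40,0,0],[0,0,40,0,0],[0,0,20,0,0],[0,0,14,0,0],[0,0,14,0,0],[0,0,8,0,0],[0,0,0,0,0],[0,0,0,0,0]]]'
python3 - <<'E'
from h import *
p,d=grab_frame("side"); cv2.imwrite("pics/s2.png",cv2.resize(p[190:265,180:290],None,fx=7,fy=7,interpolation=2))
E
```

```text
clock: 7.42
tcp_pos: [455.2, 260.9, 17.3]
eef_rot: [[0.947, 0.32, 0.0], [0.32, -0.947, -0.001], [-0.0, 0.001, -1.0]]
contact_force: [0.8, -0.4, 0.3]
opening: 0.501
grasp_force: 0.0
```

View pics/s2.png

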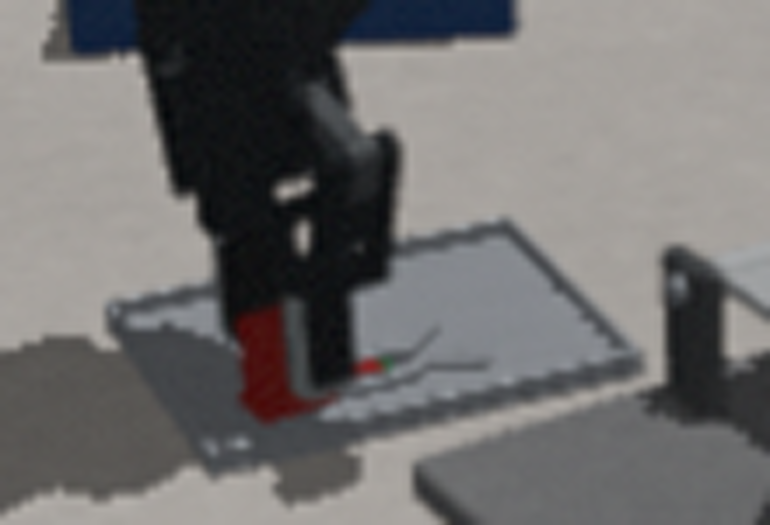

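The tab, at crop pixel (265,360), stands between the fingers and clear of both. I'll lower 5 mm and close.

```bash
python3 -m pendant '[[[0,0,4,0,0],[0,0,1,0,0],[0,0,0,0,-0.6],[0,0,0,0,-1],[0,0,0,0,-1],[0,0,0,0,-1],[0,0,0,0,-1],[0,0,0,0,-1]]]'
```

```text
clock: 8.13
tcp_pos: [454.9, 261.8, 12.7]
eef_rot: [[0.947, 0.322, 0.001], [0.322, -0.947, 0.0], [0.001, -0.0, -1.0]]
contact_force: [-0.8, 0.2, 5.9]
opening: 0.128
grasp_force: 59.1
```

```bash
python3 -m pendant '[[[0,0,-5,0,-1],[0,0,-15,0,-1],[0,0,-30,0,-1],[0,0,-40,2.1,-1],[0,0,-40,0,-1],[0,0,-40,0,-1],[0,0,-20,0,-1],[-3,20,0,0,-1],[-3,30,0,0,-1],[-4,34,0,0,-1],[-4,34,0,0,-1],[-4,34,0,0,-1]]]'
python3 -m pendant '[[[-4,34,0,0,-1],[-4,34,0,0,-1],[-4,34,0,0,-1],[-4,34,0,0,-1],[-3,34,0,0,-1],[-2,30,0,0,-1],[-1,15,0,0,-1],[0,10,0,0,-1],[0,0,0,0,-1],[0,0,0,0,-1],[0,0,0,0,-1]]]'
python3 - <<'E'
from h import *
for n in("top","side"):
    p,d=grab_frame(n);np.savez(n+"2.npz",p=p,d=d); x,y=(300,230) if n=="top" else (220,150)
    cv2.imwrite(f"pics/{n}3.png",cv2.resize(p[y:y+120,x:x+120],None,fx=4.5,fy=4.5,interpolation=2))
a=cv2.imread("pics/top3.png");b=cv2.imread("pics/side3.png");cv2.imwrite("pics/both3.png",cv2.resize(np.hstack([a,b]),(800,400)))
E
```

```text
clock: 9.13
tcp_pos: [480.7, 109.2, 202.4]
eef_rot: [[0.958, 0.287, -0.0], [0.287, -0.958, -0.001], [-0.001, 0.0, -1.0]]
contact_force: [0.6, 0.6, -1.1]
opening: 0.129
grasp_force: 58.5
clock: 10.05
tcp_pos: [524.1, -108.8, 202.3]
eef_rot: [[0.957, 0.289, -0.0], [0.289, -0.957, 0.001], [-0.0, -0.001, -1.0]]
contact_force: [-0.5, -0.4, -2.0]
opening: 0.127
grasp_force: 58.6
```

View pics/both3.png

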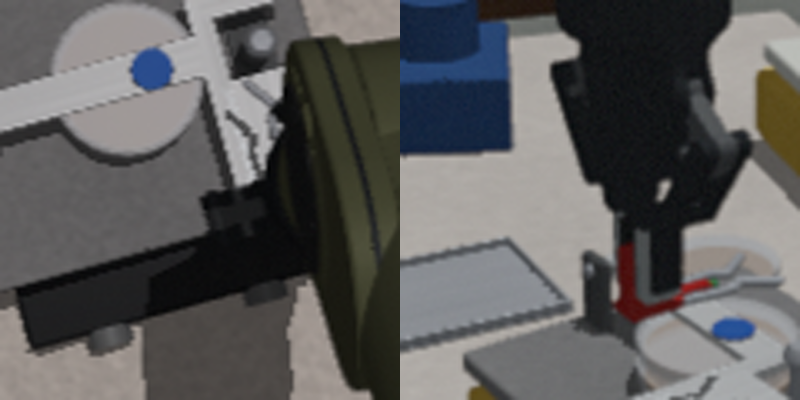

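The clip is held in both views. In the side half of the crop the tongue is near (712,284) and the arm tips are at (745,257) and (780,281). Next I'll check its tilt and height.

```bash
python3 - <<'E'
from h import *
R=np.array([[np.cos(y:=np.radians(16.7)),-np.sin(y)],[np.sin(y),np.cos(y)]]);C=np.array([591.4,-13.4])
t=observe()["tcp_pos"];print("tcp shaker",R.T@(t[:2]-C),t[2])
f=np.load("side2.npz");p=f["p"].astype(int);P=cloud("side",f["d"]);b,g,r=p[...,0],p[...,1],p[...,2]
S=np.concatenate([np.einsum('ij,...i->...j',R,P[...,:2]-C),P[...,2:]],-1)
near=(S[...,0]>-130)&(S[...,0]<0)&(S[...,1]>-120)&(S[...,1]<-40)&(S[...,2]>185)
gr=near&(g>r+15)&(g>b+10);print("green",S[gr].round(1),np.argwhere(gr)[:,::-1])
red=near&(r>90)&(g<r*.5);Q=S[red];print("red",red.sum(),Q.min(0),Q.max(0))
low=Q[Q[:,0]>-75];print("red fwd",low[np.argsort(low[:,0])][::4].round(1))
w=near&(S[...,2]<225)&(S[...,0]>-48);Q=S[w];print("wire",w.sum(),Q[np.argsort(Q[:,0])][::5].round(1))
E
```

```text
tcp shaker [-91.78356405 -72.23028944] 202.35814241608148
green [[-49.7 -65.7 194.5]
 [-56.  -72.  197.2]
 [-55.4 -73.9 197.8]
 [-53.6 -74.1 197.3]
 [-55.  -73.4 195.7]] [[314 233]
 [313 234]
 [314 234]
 [315 234]
 [314 235]]
red 26 [-84.32866802 -88.69011675 195.9958285 ] [-57.28467446 -66.90326555 209.00357757]
red fwd [[-72.3 -73.5 197.3]
 [-68.6 -68.  197.4]
 [-65.9 -66.9 196.1]
 [-63.7 -72.  197.6]
 [-60.1 -72.4 196.8]]
wire 78 [[-47.9 -63.3 194.8]
 [-47.3 -65.1 197.1]
 [-45.9 -65.9 197. ]
 [-44.  -68.8 194.2]
 [-42.8 -75.4 196.6]
 [-41.5 -81.7 197. ]
 [-39.2 -81.2 196.2]
 [-37.7 -81.9 194.2]
 [-36.4 -63.6 197. ]
 [-35.1 -81.  196.7]
 [-34.  -63.1 196.2]
 [-32.7 -85.8 194.4]
 [-31.  -61.7 196.5]
 [-29.  -88.8 194.6]
 [-27.9 -57.4 197.5]
 [-26.8 -88.4 197.4]]
```

```bash
python3 -m pendant '[[[0,2.5,20,0,-1],[0,2.5,20,0,-1],[0,0,12,0,-1],[0,0,8,0,-1],[0,0,3,0,-1],[0,0,0,0,-1],[0,0,0,0,-1]]]'; python3 -m pendant '[[[0,0,0.7,0,-1],[0,0,0,0,-1]]]'; python3 -m pendant '[[[0,0,0.7,0,-1],[0,0,0,0,-1]]]';python3 -m pendant '[[[0,0,0.7,0,-1],[0,0,0,0,-1]]]'
```

```text
clock: 10.73
tcp_pos: [526.3, -115.3, 139.8]
eef_rot: [[0.958, 0.287, 0.001], [0.287, -0.958, 0.0], [0.001, 0.0, -1.0]]
contact_force: [-0.1, -0.1, -0.7]
opening: 0.126
grasp_force: 58.6
clock: 10.9
tcp_pos: [526.4, -115.8, 139.3]
eef_rot: [[0.958, 0.287, 0.001], [0.287, -0.958, -0.0], [0.001, 0.001, -1.0]]
contact_force: [0.6, -0.3, -0.6]
opening: 0.128
grasp_force: 58.6
clock: 11.07
tcp_pos: [526.0, -115.9, 138.2]
eef_rot: [[0.958, 0.286, 0.001], [0.286, -0.958, -0.0], [0.001, 0.0, -1.0]]
contact_force: [-0.2, -0.1, -0.4]
opening: 0.124
grasp_force: 58.6
clock: 11.23
tcp_pos: [525.8, -115.9, 137.2]
eef_rot: [[0.958, 0.286, 0.0], [0.286, -0.958, -0.0], [-0.0, 0.0, -1.0]]
contact_force: [0.1, 1.0, -1.2]
opening: 0.126
grasp_force: 58.6
```

```bash
python3 -m pendant '[[[0,-1,0.5,0,-1],[0,-1,0,0,-1],[0,0,0,0,-1]]]'; python3 -m pendant '[[[0,0,0.5,0,-1],[0,0,0,0,-1]]]'; python3 -m pendant '[[[0,0,0.5,0,-1],[0,0,0,0,-1]]]'
```

```text
clock: 11.48
tcp_pos: [525.2, -113.5, 136.7]
eef_rot: [[0.958, 0.287, -0.0], [0.287, -0.958, 0.0], [-0.0, -0.0, -1.0]]
contact_force: [-0.3, -0.4, -0.8]
opening: 0.125
grasp_force: 58.6
clock: 11.65
tcp_pos: [525.3, -113.9, 136.1]
eef_rot: [[0.958, 0.287, -0.0], [0.287, -0.958, -0.0], [-0.0, 0.0, -1.0]]
contact_force: [0.7, 0.1, 0.4]
opening: 0.125
grasp_force: 58.6
clock: 11.82
tcp_pos: [525.3, -114.0, 135.7]
eef_rot: [[0.958, 0.286, 0.0], [0.286, -0.958, -0.0], [0.0, 0.0, -1.0]]
contact_force: [0.3, -0.0, 0.1]
opening: 0.126
grasp_force: 58.7
```

```bash
python3 -m pendant '[[[4,0,0,0,-1],[4,0,0,0,-1],[4,0,0,0,-1],[4,0,0,0,-1],[3,0,0,0,-1],[2,0,0,0,-1],[0,0,0,0,-1]]]'; python3 -m pendant '[[[1,0,0,0,-1],[1,0,0,0,-1],[0,0,0,0,-1]]]'; python3 -m pendant '[[[1,0,0,0,-1],[1,0,0,0,-1],[0,0,0,0,-1]]]';python3 -m pendant '[[[1,0,0,0,-1],[1,0,0,0,-1],[0,0,0,0,-1]]]'
```

```text
clock: 12.4
tcp_pos: [545.9, -107.6, 135.7]
eef_rot: [[0.958, 0.287, 0.001], [0.287, -0.958, 0.0], [0.001, 0.0, -1.0]]
contact_force: [-0.1, 0.9, 0.4]
opening: 0.128
grasp_force: 58.7
clock: 12.65
tcp_pos: [547.4, -107.3, 135.7]
eef_rot: [[0.958, 0.287, 0.0], [0.287, -0.958, -0.0], [0.0, 0.0, -1.0]]
contact_force: [-0.1, -0.0, 0.0]
opening: 0.125
grasp_force: 58.7
clock: 12.9
tcp_pos: [549.7, -106.6, 135.7]
eef_rot: [[0.958, 0.287, 0.001], [0.287, -0.958, 0.0], [0.001, 0.0, -1.0]]
contact_force: [-1.1, -0.5, 0.8]
opening: 0.131
grasp_force: 58.8
clock: 13.15
tcp_pos: [551.6, -106.1, 135.7]
eef_rot: [[0.958, 0.287, 0.001], [0.287, -0.958, 0.0], [0.001, 0.0, -1.0]]
contact_force: [-0.5, 0.1, 1.2]
opening: 0.129
grasp_force: 58.8
```

```bash
python3 -m pendant '[[[1,0,0,0,-1],[1,0,0,0,-1],[0,0,0,0,-1]]]'|grep -E 'tcp|force'; python3 -m pendant '[[[1,0,0,0,-1],[1,0,0,0,-1],[0,0,0,0,-1]]]'|grep -E 'tcp|force';python3 -m pendant '[[[1,0,0,0,-1],[0,0,0,0,-1]]]'|grep -E 'tcp|force';python3 -m pendant '[[[1,0,0,0,-1],[0,0,0,0,-1]]]'|grep -E 'tcp|force'
```

```text
tcp_pos: [553.6, -105.4, 135.7]
contact_force: [-0.9, -0.5, 2.1]
grasp_force: 58.8
tcp_pos: [555.3, -104.9, 135.7]
contact_force: [-1.1, -0.9, 2.4]
grasp_force: 58.9
tcp_pos: [555.5, -104.9, 135.7]
contact_force: [-3.2, -1.3, 3.9]
grasp_force: 59.1
tcp_pos: [556.1, -104.7, 135.7]
contact_force: [-4.7, -0.6, 4.2]
grasp_force: 59.3
```

```bash
for i in 1; do python3 -m pendant '[[[1,0,-0.3,0,-1],[0,0,0,0,-1]]]'|grep -E 'tcp|force'; python3 -m pendant '[[[0.8,0,0,0,-1],[0,0,0,0,-1]]]'|grep -E 'tcp|force'; python3 -m pendant '[[[0.8,0,0,0,-1],[0,0,0,0,-1]]]'|grep -E 'tcp|force'; done
```

```text
tcp_pos: [557.7, -103.9, 135.7]
contact_force: [-3.9, 0.4, 1.5]
grasp_force: 58.7
tcp_pos: [557.9, -103.8, 135.7]
contact_force: [-5.6, 0.6, 2.9]
grasp_force: 59.0
tcp_pos: [558.1, -103.8, 135.8]
contact_force: [-5.8, -0.2, 3.6]
grasp_force: 59.2
```

```bash
for i in 1; do python3 -m pendant '[[[0.7,0,0,0,-1],[0,0,0,0,-1]]]'|grep -E 'tcp|contact'; python3 -m pendant '[[[0.7,0,0,0,-1],[0,0,0,0,-1]]]'|grep -E 'tcp|contact'; python3 -m pendant '[[[0.7,0,0,0,-1],[0,0,0,0,-1]]]'|grep -E 'tcp|contact'; done
```

```text
tcp_pos: [558.1, -103.8, 135.8]
contact_force: [-7.0, 0.0, 5.7]
tcp_pos: [558.4, -103.8, 135.8]
contact_force: [-7.7, -1.3, 5.7]
tcp_pos: [558.5, -103.8, 135.8]
contact_force: [-8.9, -0.4, 6.7]
```

```bash
for i in 1; do python3 -m pendant '[[[0.3,-0.4,-0.5,0,-1],[0,0,0,0,-1]]]'|grep -E 'tcp|contact'; python3 -m pendant '[[[0.6,0,0,0,-1],[0,0,0,0,-1]]]'|grep -E 'tcp|contact'; python3 -m pendant '[[[0.6,0,0,0,-1],[0,0,0,0,-1]]]'|grep -E 'tcp|contact'; done
```

```text
tcp_pos: [559.3, -103.0, 135.9]
contact_force: [-6.4, -0.9, 2.4]
tcp_pos: [559.5, -102.9, 135.9]
contact_force: [-7.8, -1.2, 4.4]
tcp_pos: [559.5, -103.0, 135.9]
contact_force: [-8.2, -1.8, 4.6]
```

```bash
for i in 1; do python3 -m pendant '[[[0.6,0,-0.2,0,-1],[0,0,0,0,-1]]]'|grep -E 'tcp|contact'; python3 -m pendant '[[[0.6,0,-0.2,0,-1],[0,0,0,0,-1]]]'|grep -E 'tcp|contact'; python3 -m pendant '[[[0.6,0,0,0,-1],[0,0,0,0,-1]]]'|grep -E 'tcp|contact'; done
```

```text
tcp_pos: [559.7, -102.9, 135.9]
contact_force: [-8.8, -1.2, 3.9]
tcp_pos: [560.5, -102.7, 136.0]
contact_force: [-7.1, -0.7, 0.4]
tcp_pos: [564.9, -101.2, 136.5]
contact_force: [0.2, 1.1, -0.8]
```

The throat snapped past the shank. I'll continue gently to the nose stop.

```bash
for i in 1; do python3 -m pendant '[[[1,0,0,0,-1],[1,0,0,0,-1],[0,0,0,0,-1]]]'|grep -E 'tcp|contact'; python3 -m pendant '[[[1,0,0,0,-1],[1,0,0,0,-1],[0,0,0,0,-1]]]'|grep -E 'tcp|contact';  python3 -m pendant '[[[1,0,0,0,-1],[0,0,0,0,-1]]]'|grep -E 'tcp|contact';  done
```

```text
tcp_pos: [568.0, -100.4, 137.1]
contact_force: [1.2, 1.5, -1.1]
tcp_pos: [569.1, -100.2, 137.0]
contact_force: [0.4, 1.5, -1.5]
tcp_pos: [569.6, -100.1, 137.0]
contact_force: [-0.2, 1.0, -0.7]
```

```bash
for i in 1; do python3 -m pendant '[[[0.8,0,0.4,0,-1],[0,0,0,0,-1]]]'|grep -E 'tcp|contact'; python3 -m pendant '[[[0.8,0,0.3,0,-1],[0,0,0,0,-1]]]'|grep -E 'tcp|contact';  python3 -m pendant '[[[0.8,0,0,0,-1],[0,0,0,0,-1]]]'|grep -E 'tcp|contact';  done
```

```text
tcp_pos: [570.2, -100.0, 136.5]
contact_force: [0.2, 2.0, -0.7]
tcp_pos: [570.8, -99.9, 136.1]
contact_force: [-0.4, 1.2, -0.8]
tcp_pos: [571.5, -99.8, 136.1]
contact_force: [0.1, 1.0, -0.2]
```

```bash
for i in 1; do python3 -m pendant '[[[0.7,0,0,0,-1],[0,0,0,0,-1]]]'|grep -E 'tcp|contact'; python3 -m pendant '[[[0.7,0,0,0,-1],[0,0,0,0,-1]]]'|grep -E 'tcp|contact';  python3 -m pendant '[[[0.7,0,0,0,-1],[0,0,0,0,-1]]]'|grep -E 'tcp|contact';  done
```

```text
tcp_pos: [572.2, -99.7, 136.2]
contact_force: [-0.3, 0.5, -1.1]
tcp_pos: [572.4, -99.6, 136.1]
contact_force: [-1.3, -0.1, 0.6]
tcp_pos: [572.6, -99.5, 136.1]
contact_force: [-3.6, -0.9, 1.7]
```

```bash
for i in 1; do python3 -m pendant '[[[0.7,0,0,0,-1],[0,0,0,0,-1]]]'|grep -E 'tcp|contact'; python3 -m pendant '[[[0.6,0,0,0,-1],[0,0,0,0,-1],[0,0,0,0,-1]]]'|grep -E 'tcp|contact';  done
```

```text
tcp_pos: [572.6, -99.5, 136.0]
contact_force: [-5.1, -0.9, 2.8]
tcp_pos: [572.7, -99.5, 136.0]
contact_force: [-5.8, -0.6, 3.6]
```

```bash
python3 -m pendant '[[[-0.9,0,0,0,-1],[0,0,0,0,-1],[0,0,0,0,-0.6],[0,0,0,0,-0.4],[0,0,0,0,0],[0,0,0,0,0],[0,0,0,0,0],[0,0,0,0,0]]]'; python3 -m pendant '[[[0,0,-5,0,0],[0,0,-15,0,0],[0,0,-30,0,0],[-30,0,-30,0,0],[-40,0,-20,0,0],[-40,0,0,0,0],[-40,0,0,0,0],[0,0,0,0,0],[0,0,0,0,0]]]'
python3 - <<'E'
from h import *
R=np.array([[np.cos(y:=np.radians(16.7)),-np.sin(y)],[np.sin(y),np.cos(y)]]);C=np.array([591.4,-13.4])
im=[]
for n in("top","side"):
    p,d=grab_frame(n); P=cloud(n,d); x,y=(300,210) if n=="top" else (260,210)
    im.append(cv2.resize(p[y:y+100,x:x+100],(400,400),interpolation=2))
    p=p.astype(int);b,g,r=p[...,0],p[...,1],p[...,2]
    S=np.concatenate([np.einsum('ij,...i->...j',R,P[...,:2]-C),P[...,2:]],-1)
    near=(abs(S[...,0]+30)<70)&(abs(S[...,1]+78)<30)&(S[...,2]>120)
    red=near&(r>80)&(g<r*.5)&(b<r*.5);Q=S[red];t=Q[Q[:,2]>153]
    print(n,len(Q),"tab top",len(t),t.min(0),t.max(0),t.mean(0),cv2.minAreaRect(t[:,:2].astype(np.float32)))
cv2.imwrite("pics/end.png",np.hstack(im))
E
```

```text
clock: 18.73
tcp_pos: [574.4, -98.8, 136.3]
eef_rot: [[0.958, 0.287, 0.001], [0.287, -0.958, 0.0], [0.001, 0.0, -1.0]]
contact_force: [-1.0, 0.0, -1.0]
opening: 0.501
grasp_force: 0.0
clock: 19.48
tcp_pos: [430.7, -142.1, 234.8]
eef_rot: [[0.959, 0.284, -0.002], [0.284, -0.959, -0.001], [-0.002, 0.001, -1.0]]
contact_force: [0.4, 0.1, -0.2]
opening: 0.5
grasp_force: 0.0
top 116 tab top 86 [-55.8480095  -84.38574888 154.74457624] [-28.29520061 -73.71025238 163.57800114] [-42.00286299 -78.96891737 159.82392809] ((-42.087791442871094, -79.086181640625), (27.587976455688477, 10.581066131591797), 0.5175426006317139)
side 286 tab top 94 [-56.73575555 -83.93438262 153.01569236] [-30.63926254 -70.51516846 161.48528594] [-44.24040936 -79.66884352 158.13868854] ((-43.68410110473633, -77.11161041259766), (13.371450424194336, 26.140560150146484), 88.91560363769531)
```

View pics/end.png

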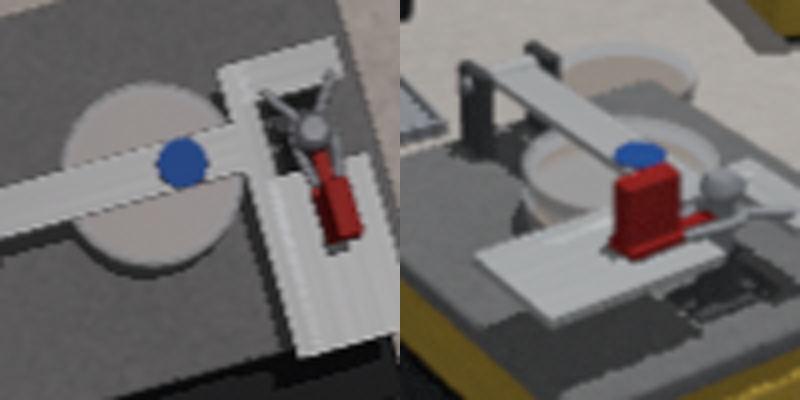

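The clip sits flat around the shank under the bulge, which is at left crop pixel (314,130). The tab centre puts the clip's origin at about x = -2.5 mm, y = -78 mm in the shaker frame. That agrees with the measured post and the hard stop I felt.

```bash
python3 -c "
from workcell import *
print(hand_in())"
```

```text
the job is handed in; nothing more can be done
None
```

I lowered the bar to its stop, slid the clip round the post until I felt it snap and then stop hard, let it go and handed the job in; no verdict came back, and the tongue could not be seen in the last picture.

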